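# Test the emergency stop, release it and reset

### The arm

A 7-joint arm with a two-finger parallel gripper is mounted at the origin on a cart in front of the work surface, level with it; the furniture and walls round the work are solid. World frame = base frame: x ahead of the robot, y to its left, z up, the work surface at z = 0. Lengths are in m, angles in rad, forces in N, time in s.
With the tool pointing down it reaches from about 0.4 to 0.85 m from the base axis. Payload 4.5 kg.
Tool frame: the origin (TCP) lies midway between the tips of the shut fingers; the grasp point (between the pads) lies 19 mm behind it; z points along the fingers, y is the line along which they close (so a half turn about z gives the same grasp; the last joint's range is limited). The gripper opens to 88 mm and grips with 3 to 60 N. Pads are 18 mm wide; open, the fingers measure 123 mm over their backs; the gripper's body (75 mm by 187 mm) begins 45 mm behind the grasp point.
Start: joints at [-1.237, 0.689, -0.195, 1.565, 0.157, 0.902, -0.215], TCP at [0.185, 0.597, 0.239] pointing down, gripper open.
Joint ranges: [-3.01, 3.01], [-0.46, 2.08], [-1.47, 1.51], [0.13, 2.56], [-1, 4.14], [0.04, 2.09], [-2.66, 2.66]. Speed limits (rad/s): [2.57, 2.57, 3.14, 3.14, 3.14, 3.14, 3.14].

### API

Orientations are given as a unit quaternion [x, y, z, w].
In Python, from plant import r gives the robot as it stands.
- The arm moves only by the tool carry_out, never from a script. Its argument "plan" is a list of rows, each an object with "rot": the turn, a rotation vector about the tool's x, y, z in rad, a list of three; "xyz": the shift along the tool's x, y, z in m, a list of three; "grip": the closure in counts, from 0 (fully open) to 255 (shut). In form: [{"rot": [wx, wy, wz], "xyz": [dx, dy, dz], "grip": grip}, ...]. A call has 1 to 8 rows; each row is the pose to reach, as a shift and turn from the pose commanded when the call began, along the tool's axes at that moment; what a row does not reach only later rows make up. A row lasts 1/12 s, in which the tool goes at most 41.7 mm and 7.16 degrees, less where a joint would pass 70% of its speed; a pose out of reach is approached as far as the arm can. A call with a gripper value outside its range is refused whole. The fingers move at their own pace and stop on an object; "squeeze" is the grip in N (left out, the last holds). Time passes only in rows, so rows that repeat a pose let the fingers close. It gives the time, the measured TCP pose, the force, the opening and the grip force at its end, in the units of the state.
- r.get_state(): the state, without advancing time (a new reading comes with each control period).
- r.snapshot(name): name is "side" or "top" or "wrist"; returns the picture (480x640x3 uint8, red, green, blue); there is no depth.
- r.camera_params(name): a dict with "fx", "fy", "cx", "cy" (pixels), "position" and "attitude" of the camera in the world; the wrist camera has in their place "hand_eye" (4x4, takes a point from camera to tool coordinates, whose origin is the TCP and whose axes are the flange's). Camera axes: x right, y down, z forward; pixel columns grow to the right and rows downward; lengths in m; the calibration is good to about 2 mm. A picture is of the moment at which its call begins: read the wrist's pose just before it. camera_params takes no time and is no camera call.
- r.finish_job(): hands the job in; it is judged then, once.
The state is a dict: "clock": time; "q": joint angles; "qd": joint speeds; "joint_torque": joint torques, N m; "tool_pos": TCP position; "eef_rot": TCP orientation; "contact_force": force on the tool from outside, world axes, zero at the start; "moment": the same for the moment, N m; "opening": opening from 0.0 (shut) to 1.0 (fully open); "finger_force": force on a finger pad.
Only numpy, scipy, OpenCV 4.12 (cv2) and the standard library are available. Lean on these libraries where they do the work, as an engineer would, in place of code of your own. Each camera call takes 0.05 s, during which the arm holds its last target. There are 200 camera calls.

### The job

Check the emergency stop on the bench: press the big red mushroom button in until it stays down by itself when you let go, then push one side of its grip bar round clockwise with a fingertip until the latch lets go and the button springs back up, and come away so that the bar turns back. Then press the blue reset button fully in and let it come up again. Use the fingers only to press and push: do not pinch the grip bar, do not press the blue button while the red one is down, and leave the solder spool, flux bottle, circuit board and tweezers where they are.

Things in the scene. Friction and masses are not known exactly. Their poses are not given: they have to be found in the camera images.
- stop_station: Fixed stop station: yellow box 110 x 110 mm with a grey lid, lid top 60 mm above the bench; origin at the centre of its underside. On it a round red mushroom head, 94 mm in diameter, 14 mm thick, with a flat top that is 92 mm above the bench while up and carries the grip bar. White arrows on it show the turning direction.
- stop_top (a point): Centre of the top of the red head's grip bar, 114 mm above the bench with the button up. z is up, the axis on which the head slides and turns; y runs along the bar, x across it, pointing roughly away from the robot; they turn with the head. The bar is 80 mm long, 16 mm wide over its black side pads and 22 mm proud of the head's flat top. Clockwise, its +y end goes towards +x.
- stop_push (a joint): How far the red head is pressed in, m: 0 up, 0.013 at its stop. It takes 3 N at first, rising to about 7 N (a stop on 15 N is safe); past about 0.0105 it is caught and stays at 0.010. Only turning the head frees it; it then springs up 10 mm with a few newtons, so keep a fingertip beside the bar 11 mm or more above the latched head's flat, or lift it off afterwards.
- stop_twist (a joint): Turn of the red head, rad, 0 at rest, growing clockwise seen from above to a stop at 0.95. A light spring (about 3 N at 30 mm from the axis) turns it back to 0 when let go. Turned past about 0.6 while latched, the latch lets go.
- grip_near: Black side pad of the grip bar on its -x side, 74 mm long, 18 mm high, moves with the head; its origin is on the axis of the head. Pushing this pad near the +y end of the bar turns the head clockwise.
- grip_far: Black side pad of the grip bar on its +x side, as grip_near. Pushing it near the -y end of the bar turns the head clockwise. Fingers on both pads at once count as pinching.
- reset_top (a point): Centre of the top of the round blue push button, 36 mm in diameter, on a fixed grey box 80 x 80 x 45 mm, about 67 mm above the bench; z up, pressed straight down.
- reset (a joint): How far the blue button is pressed in, m: 0 up, 0.006 fully in. It takes about 5 N and springs back by itself.
- spool: Small solder spool with blue flanges standing on the bench, 50 mm in diameter, 34 mm high; origin at the centre of its underside. Leave alone.
- flux: Cream flux bottle with a red nozzle, 32 mm in diameter, 80 mm high; origin at the centre of its underside. Leave alone.
- board: Green circuit board with parts on it, 49 x 89 x 24 mm with its leads; origin on the underside. Leave alone.
- tweezers: Steel tweezers lying along their x, 127 x 31 x 9 mm; origin at the centre of the underside. Leave alone.

How it is judged:
On the way, in this order (a step that is already met when the one before it is completed fails the run):
1. the red head is latched down with nothing pressing it (value of joint stop_push above 0.0075 m and contact force between each of the arm, the fingers and stop_twist below 0.2 N), for 0.2 s.
2. the head is turned clockwise (value of joint stop_twist above 0.4 rad), for 0.02 s.
3. the head is up again, turned back and let go (value of joint stop_push below 0.002 m and value of joint stop_twist below 0.1 rad and contact force between the fingers and stop_twist below 0.2 N), for 0.2 s.
4. the blue button is pressed in (value of joint reset above 0.0045 m), for 0.05 s.
At the end, for the whole second after the job is handed in: The red head is up (within 2 mm) and turned back (within 0.1 rad), the blue button is up (within 1.5 mm), and spool, bottle, board and tweezers lie within 20 mm of where they were (value of joint stop_push below 0.002 m and value of joint stop_twist below 0.1 rad and value of joint reset below 0.0015 m and distance of each of spool, flux, board, tweezers from where it was at the start of the episode below 0.02 m); the robot touches nothing.
It fails at once if the grip bar is pinched (both side pads touched at once) (contact force between the fingers and grip_near above 0.5 N and contact force between the fingers and grip_far above 0.5 N).
It fails at once if the blue button is pressed while the red one is down (value of joint reset above 0.003 m and value of joint stop_push above 0.004 m).
It fails at once if the solder spool, flux bottle, circuit board or tweezers are lifted, carried or shoved more than 20 mm (distance of any of spool, flux, board, tweezers from where it was at the start of the episode above 0.02 m).
It also fails if it takes over 46 s, if anything falls off the work surface, if the arm or the gripper's body presses on something with over 40 N, if the wrist force passes 120 N, or if a joint passes its speed limit or range.

## Working session

There is one attempt and no reset: what is moved stays moved. The work goes in short steps, Python scripts to look and compute and a tool call to move; the robot and the scene stay as the last step left them, time stands still between calls to the robot, and variables do not carry over. Pictures are saved under pics/ and viewed, at most 10 in all, crops included, and the job is handed in when it is done.

Besides the shell and the picture viewer there is one more tool, called after "Call:" in YAML: its name, and indented under it one key for each argument. carry_out: Moves the arm, as the interface text tells. Its arguments: {"type":"object","properties":{"plan":{"type":"array"},"squeeze":{"type":"number"}},"required":["plan"]}

```bash
mkdir -p pics; ls; python3 - <<'E'
from plant import r
import cv2
s=r.get_state();print({k:s[k] for k in('clock','tool_pos','eef_rot','contact_force','opening')})
for n in('side','top'):
    cv2.imwrite(f'pics/{n}0.png',r.snapshot(n)[:,:,::-1]);print(n,r.camera_params(n))
print(r.camera_params('wrist'))
E
```

```text
pics
{'clock': 0.0, 'tool_pos': array([0.18444668, 0.59649023, 0.23791498]), 'eef_rot': array([ 1.49316139e-01,  9.88789082e-01, -9.15439197e-04, -6.09849950e-05]), 'contact_force': array([-0.92015577,  0.37502154,  0.2872643 ]), 'opening': 0.9991855224999378}
side {'fx': 454.6434708607345, 'fy': 454.6434708607345, 'cx': 319.14590891671077, 'cy': 234.60861311309685, 'position': array([0.37513727, 0.57654495, 0.63309802]), 'attitude': array([-0.13369016,  0.89190317, -0.42766747,  0.06112455])}
top {'fx': 476.5933825166511, 'fy': 476.5933825166511, 'cx': 312.0939710859696, 'cy': 246.4406104906229, 'position': array([ 0.42431739, -0.05286878,  0.93064555]), 'attitude': array([ 0.70905163, -0.70102676,  0.04808016, -0.05912338])}
{'fx': 401.9537150524593, 'fy': 401.9537150524593, 'cx': 318.00834507870127, 'cy': 239.64883472603955, 'hand_eye': array([[ 7.73934513e-04, -9.62475348e-01, -2.71368024e-01,
         6.87699849e-02],
       [ 9.99999621e-01,  6.36976833e-04,  5.92773302e-04,
         9.83220835e-04],
       [-3.97674545e-04, -2.71368380e-01,  9.62475477e-01,
        -1.46553868e-01],
       [ 0.00000000e+00,  0.00000000e+00,  0.00000000e+00,
         1.00000000e+00]])}
```

View pics/top0.png

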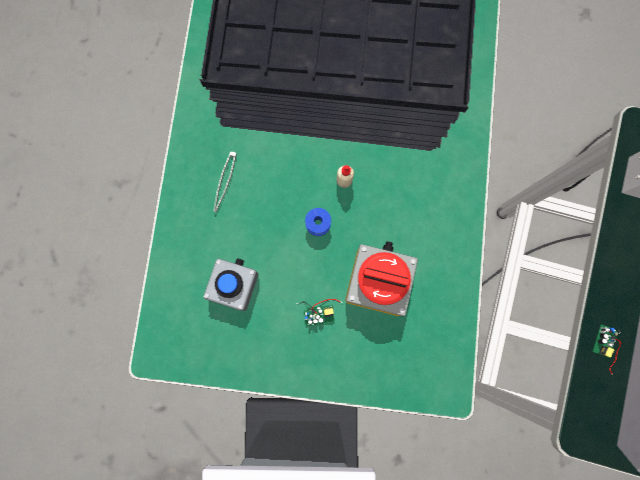

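View pics/side0.png

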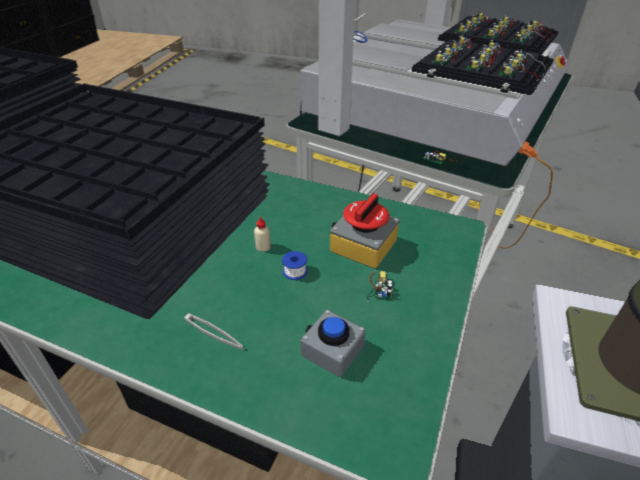

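The top view shows the red head at about (384,278), with the bar tilted slightly, and the blue button at (229,284). The spool is at (318,221), the flux at (345,177) and the board at (319,316). The side view agrees with this layout. Next I'll measure.

```bash
cat > h.py <<'E'
import numpy as np,cv2
from plant import r
from scipy.spatial.transform import Rotation as R
def ray(n,uv,state=None):
    c=r.camera_params(n)
    d=np.array([(uv[0]-c['cx'])/c['fx'],(uv[1]-c['cy'])/c['fy'],1])
    if n=='wrist':
        T=np.eye(4);T[:3,:3]=R.from_quat(state['eef_rot']).as_matrix();T[:3,3]=state['tool_pos'];T=T@c['hand_eye']
        return T[:3,3],T[:3,:3]@d
    return c['position'],R.from_quat(c['attitude']).as_matrix()@d
def at(n,uv,z,state=None):
    p,d=ray(n,uv,state);return p+d*(z-p[2])/d[2]
def blob(mask):
    n,l,st,ce=cv2.connectedComponentsWithStats(mask.astype(np.uint8))
    i=1+np.argmax(st[1:,4]);return ce[i],st[i],l==i
E
python3 - <<'E'
from h import *
for n in('top','side'):
    im=cv2.imread(f'pics/{n}0.png');b,g,rd=[im[:,:,i].astype(int) for i in range(3)]
    box=np.zeros(b.shape,bool)
    if n=='top': box[240:330,340:425]=1
    else: box[190:240,330:400]=1
    m=(rd>110)&(g<80)&(b<80)&box
    c,s,l=blob(m); h=cv2.convexHull(np.argwhere(l)[:,::-1].astype(np.int32))
    e=cv2.fitEllipse(h); print(n,'red',c,s,e,at(n,e[0],.088))
    box[:]=0
    if n=='top': box[260:310,200:260]=1
    else: box[310:345,310:360]=1
    c,s,l=blob((b>150)&(rd<90)&box);print('blue',c,s,at(n,c,.067))
im=cv2.imread('pics/top0.png')[235:325,335:430]
cv2.imwrite('pics/c1.png',cv2.resize(im,None,fx=6,fy=6,interpolation=cv2.INTER_CUBIC))
for uv in [(318,221),(345,177),(319,316),(233,153),(214,212)]: print(uv,at('top',uv,.02))
E
```

```text
top red [384.10852713 278.85603544] [ 359  253   52   52 1806] ((383.94586181640625, 278.42413330078125), (51.242156982421875, 52.6731071472168), 142.7777557373047) [ 0.49725925 -0.16652437  0.088     ]
blue [227.03703704 282.94612795] [218 274  19  19 297] [0.48764773 0.11520349 0.067     ]
side red [365.9489917  214.34875445] [344 193  45  36 843] ((367.0774841308594, 211.3901824951172), (35.8240966796875, 45.12429428100586), 84.64281463623047) [ 0.49786676 -0.17434529  0.088     ]
blue [333.18430034 325.12286689] [323 317  22  17 293] [0.4886697  0.11569572 0.067     ]
(318, 221) [ 0.6137801 -0.0486122  0.02     ]
(345, 177) [ 0.70292294 -0.10099443  0.02      ]
(319, 316) [ 0.43061865 -0.05244922  0.02      ]
(233, 153) [0.75075166 0.12267699 0.02      ]
(214, 212) [0.62985459 0.15548706 0.02      ]
```

View pics/c1.png

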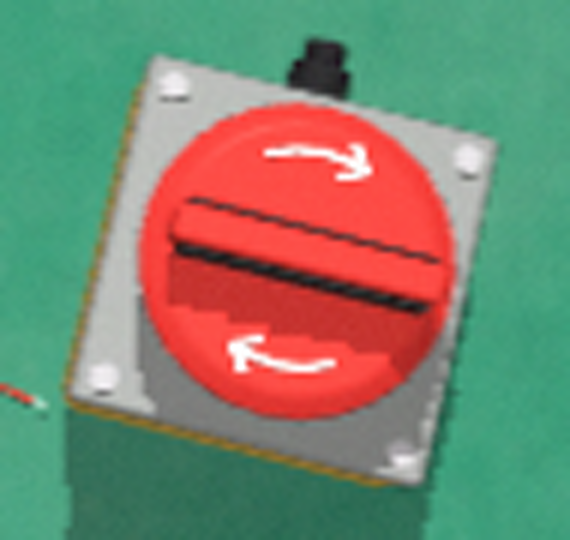

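The crop gives the bar top ends in full pixels: left about (365.3,271.7), right about (408,281.7). The +y end is therefore the left one, which is also slightly farther from the robot.

```bash
cat >> h.py <<'E'
def rel(target,yvec=None,base=None):
    "shift/turn in tool axes from current pose to world target with tool y along yvec, z down"
    s=r.get_state();Rt=R.from_quat(s['eef_rot']);d=Rt.inv().apply(np.array(target)-s['tool_pos'])
    w=np.zeros(3)
    if yvec is not None:
        y=np.array([*yvec,0.])/np.hypot(*yvec);z=np.array([0,0,-1.])
        w=(Rt.inv()*R.from_matrix(np.c_[np.cross(y,z),y,z])).as_rotvec()
    return np.round(d,4),np.round(w,4)
E
python3 - <<'E'
from h import *
a=at('top',(365.3,271.7),.114);b=at('top',(408,281.7),.114)
print(a,b,np.linalg.norm(a-b),(a+b)/2,(a-b)[:2]/np.linalg.norm(a-b))
for t in [(.42,.36,.24),(.497,-.167,.20)]: print(rel(t,(a-b)[:2]))
E
```

```text
[ 0.50621139 -0.13119314  0.114     ] [ 0.48986253 -0.20398341  0.114     ] 0.07460367708327352 [ 0.49803696 -0.16758828  0.114     ] [0.21914283 0.97569279]
(array([-0.2949, -0.1565, -0.0017]), array([-0.0016,  0.    , -0.0788]))
(array([-0.5241, -0.6372,  0.0391]), array([-0.0016,  0.    , -0.0788]))
```

Call:
carry_out:
  plan:
    - {"rot": [0,0,0],"xyz": [-0.035,-0.02,0],"grip": 255}
    - {"rot": [0,0,0],"xyz": [-0.07,-0.04,0],"grip": 255}
    - {"rot": [0,0,0],"xyz": [-0.105,-0.056,0],"grip": 255}
    - {"rot": [0,0,0],"xyz": [-0.14,-0.075,0],"grip": 255}
    - {"rot": [0,0,0],"xyz": [-0.175,-0.093,0],"grip": 255}
    - {"rot": [0,0,0],"xyz": [-0.21,-0.11,0],"grip": 255}
    - {"rot": [0,0,0],"xyz": [-0.245,-0.13,0],"grip": 255}
    - {"rot": [0,0,-0.078],"xyz": [-0.28,-0.15,0],"grip": 255}

```text
clock: 0.77
tool_pos: [0.4086, 0.3696, 0.2385]
eef_rot: [0.11, 0.994, -0.0, -0.0]
contact_force: [0.4, 0.7, 0.0]
opening: 0.42
finger_force: 0.0
```

```bash
python3 -c "
from h import *
s=r.get_state();print(s['tool_pos'],s['q'],s['contact_force'],s['opening']);print(rel((.4975,-.167,.2),(.219,.976)))"
```

```text
[0.40863987 0.36961388 0.23849199] [-0.66187991  0.59645191 -0.25720114  1.78903576  0.20422996  0.78253303
  0.32791795] [0.43888137 0.72431865 0.02317626] 0.4198395433508648
(array([-0.2042, -0.5041,  0.0387]), array([-0.0005, -0.0001, -0.0001]))
```

Call:
carry_out:
  plan:
    - {"rot": [0,0,0],"xyz": [-0.014,-0.034,0],"grip": 255}
    - {"rot": [0,0,0],"xyz": [-0.028,-0.069,0],"grip": 255}
    - {"rot": [0,0,0],"xyz": [-0.042,-0.103,0],"grip": 255}
    - {"rot": [0,0,0],"xyz": [-0.056,-0.138,0],"grip": 255}
    - {"rot": [0,0,0],"xyz": [-0.07,-0.173,0],"grip": 255}
    - {"rot": [0,0,0],"xyz": [-0.084,-0.207,0],"grip": 255}
    - {"rot": [0,0,0],"xyz": [-0.098,-0.242,0],"grip": 255}
    - {"rot": [0,0,0],"xyz": [-0.112,-0.276,0],"grip": 255}

```text
clock: 1.43
tool_pos: [0.456, 0.0753, 0.2385]
eef_rot: [0.111, 0.994, -0.0, -0.0]
contact_force: [0.6, -0.0, 1.1]
opening: 0.003
finger_force: 0.0
```

Call:
carry_out:
  plan:
    - {"rot": [0,0,0],"xyz": [-0.014,-0.034,0],"grip": 255}
    - {"rot": [0,0,0],"xyz": [-0.028,-0.069,0],"grip": 255}
    - {"rot": [0,0,0],"xyz": [-0.042,-0.103,0],"grip": 255}
    - {"rot": [0,0,0],"xyz": [-0.056,-0.138,0],"grip": 255}
    - {"rot": [0,0,0],"xyz": [-0.07,-0.173,0],"grip": 255}
    - {"rot": [0,0,0],"xyz": [-0.08,-0.2,0],"grip": 255}
    - {"rot": [0,0,0],"xyz": [-0.085,-0.21,0],"grip": 255}
    - {"rot": [0,0,0],"xyz": [-0.085,-0.21,0],"grip": 255}

```text
clock: 2.1
tool_pos: [0.493, -0.1495, 0.2382]
eef_rot: [0.114, 0.994, -0.001, -0.0]
contact_force: [0.4, 1.0, -0.0]
opening: 0.006
finger_force: 0.0
```

```bash
python3 -c "
from h import *
s=r.get_state();print(s['tool_pos'],s['q'],s['contact_force'],s['opening']);print(rel((.4975,-.167,.125),(.219,.976)))
cv2.imwrite('pics/w1.png',r.snapshot('wrist')[:,:,::-1])"
```

```text
[ 0.49295576 -0.14945471  0.23823902] [ 0.40563709  0.55713255 -0.3175212   1.8903239   0.25093693  0.73280018
  1.28849606] [ 0.39290111  0.98950206 -0.00399818] 0.0064690785446555495
(array([-0.0084, -0.0159,  0.1133]), array([-0.001 , -0.    , -0.0069]))
```

View pics/w1.png

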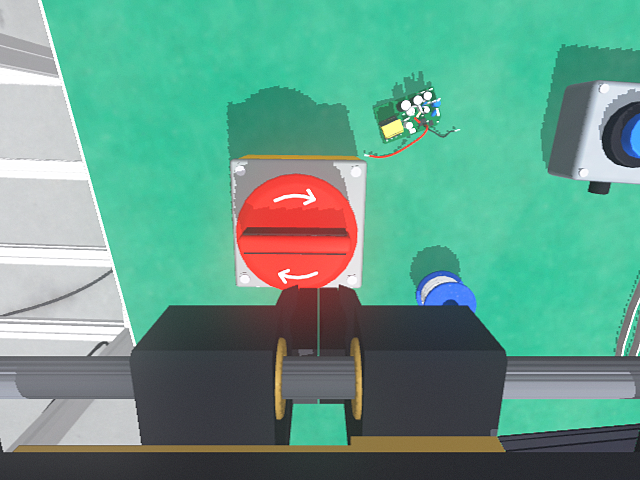

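The wrist view shows the bar level, from about (245,244) to (350,244), so the tool y axis is parallel to it. The fingertips are at about (319,288).

```bash
python3 -c "
from h import *
s=r.get_state();a=at('wrist',(246,244),.114,s);b=at('wrist',(350,244),.114,s);print(a,b,(a+b)/2)
im=cv2.imread('pics/w1.png');c,st,l=blob((im[:,:,2]>110)&(im[:,:,1]<90)&(im[:,:,0]<90));e=cv2.fitEllipse(cv2.convexHull(np.argwhere(l)[:,::-1].astype(np.int32)));print(e,at('wrist',e[0],.088,s))"
```

```text
[ 0.49244724 -0.19700785  0.114     ] [ 0.50862529 -0.1257835   0.114     ] [ 0.50053626 -0.16139568  0.114     ]
((296.44989013671875, 233.88360595703125), (118.90615844726562, 122.58927917480469), 165.6693878173828) [ 0.49957703 -0.16364211  0.088     ]
```

Call:
carry_out:
  plan:
    - {"rot": [0,0,0],"xyz": [-0.009,-0.014,0.03],"grip": 255}
    - {"rot": [0,0,0],"xyz": [-0.009,-0.014,0.06],"grip": 255}
    - {"rot": [0,0,0],"xyz": [-0.009,-0.014,0.085],"grip": 255}
    - {"rot": [0,0,0],"xyz": [-0.009,-0.014,0.1],"grip": 255}
    - {"rot": [0,0,0],"xyz": [-0.009,-0.014,0.108],"grip": 255}
    - {"rot": [0,0,0],"xyz": [-0.009,-0.014,0.114],"grip": 255}
    - {"rot": [0,0,0],"xyz": [-0.009,-0.014,0.117],"grip": 255}
    - {"rot": [0,0,0],"xyz": [-0.009,-0.014,0.117],"grip": 255}

```text
clock: 2.82
tool_pos: [0.4991, -0.1609, 0.1219]
eef_rot: [0.11, 0.994, 0.0, 0.0]
contact_force: [0.6, -0.3, -0.2]
opening: 0.008
finger_force: 0.0
```

```bash
python3 -c "
from h import *
s=r.get_state();print(s['tool_pos'],s['contact_force']);print(rel((.499,-.165,.102),(.219,.976)))"
```

```text
[ 0.49911504 -0.16085022  0.1219089 ] [ 0.6361717  -0.31524019 -0.24770753]
(array([-0.0008, -0.0041,  0.0199]), array([0.0006, 0.0003, 0.0004]))
```

Call:
carry_out:
  plan:
    - {"rot": [0,0,0],"xyz": [-0.001,-0.004,0.005],"grip": 255}
    - {"rot": [0,0,0],"xyz": [-0.001,-0.004,0.009],"grip": 255}
    - {"rot": [0,0,0],"xyz": [-0.001,-0.004,0.012],"grip": 255}
    - {"rot": [0,0,0],"xyz": [-0.001,-0.004,0.015],"grip": 255}
    - {"rot": [0,0,0],"xyz": [-0.001,-0.004,0.0175],"grip": 255}
    - {"rot": [0,0,0],"xyz": [-0.001,-0.004,0.0195],"grip": 255}
    - {"rot": [0,0,0],"xyz": [-0.001,-0.004,0.0195],"grip": 255}

```text
clock: 3.4
tool_pos: [0.4997, -0.1669, 0.1026]
eef_rot: [0.111, 0.994, -0.0, 0.001]
contact_force: [0.7, -1.5, 6.1]
opening: 0.007
finger_force: 3.0
```

Call:
carry_out:
  plan:
    - {"rot": [0,0,0],"xyz": [0,0,0.001],"grip": 255}
    - {"rot": [0,0,0],"xyz": [0,0,0.002],"grip": 255}
    - {"rot": [0,0,0],"xyz": [0,0,0.002],"grip": 255}

```text
clock: 3.65
tool_pos: [0.4997, -0.1669, 0.1014]
eef_rot: [0.111, 0.994, -0.001, 0.001]
contact_force: [-0.3, -1.1, 8.9]
opening: 0.006
finger_force: 5.1
```

Call:
carry_out:
  plan:
    - {"rot": [0,0,0],"xyz": [0,0,0.001],"grip": 255}
    - {"rot": [0,0,0],"xyz": [0,0,0.001],"grip": 255}
    - {"rot": [0,0,0],"xyz": [0,0,-0.01],"grip": 255}
    - {"rot": [0,0,0],"xyz": [0,0,-0.03],"grip": 255}
    - {"rot": [0,0,0],"xyz": [0,0,-0.05],"grip": 255}
    - {"rot": [0,0,0],"xyz": [0,0,-0.05],"grip": 255}
    - {"rot": [0,0,0],"xyz": [0,0,-0.05],"grip": 255}
    - {"rot": [0,0,0],"xyz": [0,0,-0.05],"grip": 255}

```text
clock: 4.32
tool_pos: [0.4984, -0.1661, 0.1496]
eef_rot: [0.111, 0.994, 0.0, -0.0]
contact_force: [0.5, 0.3, -0.3]
opening: 0.002
finger_force: 0.0
```

```bash
python3 -c "
from h import *
s=r.get_state();print(s['tool_pos'],s['contact_force'])
cv2.imwrite('pics/s2.png',cv2.resize(r.snapshot('side')[150:290,300:440,::-1],None,fx=4,fy=4))
cv2.imwrite('pics/w2.png',r.snapshot('wrist')[:,:,::-1])"
```

```text
[ 0.49835939 -0.16607065  0.14963713] [ 0.53047069  0.29723447 -0.34436759]
```

View pics/w2.png

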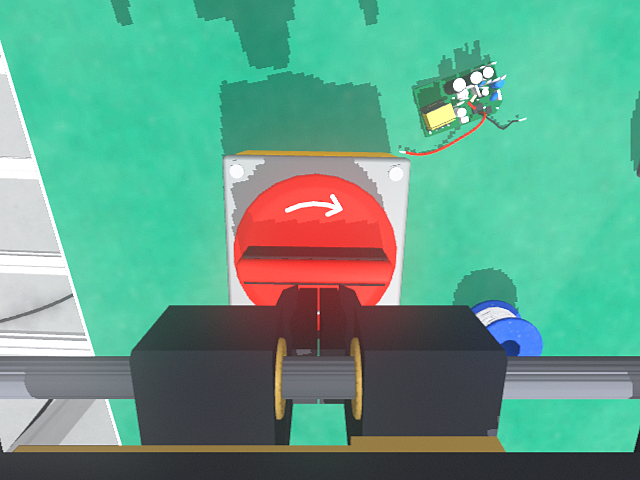

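View pics/s2.png

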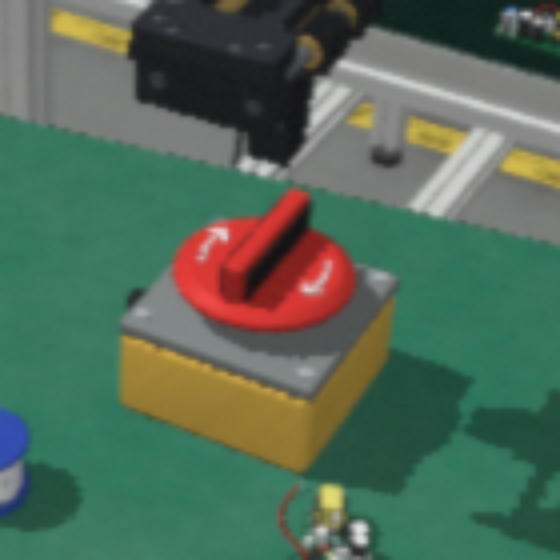

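The side crop shows the head sunk close to the lid. In the wrist view the head spans columns 234–397, and the bar top spans rows 264–285 and columns 243–391.

```bash
python3 -c "
from h import *
s=r.get_state()
for z in(.078,.083,.088): print(z,np.linalg.norm(at('wrist',(234,258),z,s)-at('wrist',(397,258),z,s)))
a=at('wrist',(317,264),.104,s);b=at('wrist',(317,284.5),.104,s);print(a,b,np.linalg.norm(a-b),(a+b)/2)
u=np.array([.219,.976,0]);v=np.array([.976,-.219,0]);c=np.array([.4993,-.1655,0])
for off in(28,18): print(rel(c+.03*u-off/1000*v+[0,0,.095],(.219,.976)))"
```

```text
0.078 0.09293114675835186
0.083 0.0907984557857701
0.088 0.08866576481318833
[ 0.49628471 -0.16497655  0.104     ] [ 0.50709309 -0.16741268  0.104     ] 0.011079517708788103 [ 0.5016889  -0.16619462  0.104     ]
(array([0.0268, 0.0307, 0.0542]), array([ 0.0001, -0.002 , -0.0011]))
(array([0.0168, 0.0307, 0.0542]), array([ 0.0001, -0.002 , -0.0011]))
```

Call:
carry_out:
  plan:
    - {"rot": [0,0,0],"xyz": [0.033,0.015,0],"grip": 255}
    - {"rot": [0,0,0],"xyz": [0.035,0.031,0],"grip": 255}
    - {"rot": [0,0,0],"xyz": [0.035,0.031,0],"grip": 255}
    - {"rot": [0,0,0],"xyz": [0.035,0.031,0.02],"grip": 255}
    - {"rot": [0,0,0],"xyz": [0.035,0.031,0.04],"grip": 255}
    - {"rot": [0,0,0],"xyz": [0.035,0.031,0.05],"grip": 255}
    - {"rot": [0,0,0],"xyz": [0.035,0.031,0.054],"grip": 255}
    - {"rot": [0,0,0],"xyz": [0.035,0.031,0.054],"grip": 255}

```text
clock: 5.08
tool_pos: [0.4712, -0.1283, 0.095]
eef_rot: [0.111, 0.994, -0.0, -0.001]
contact_force: [0.2, 0.4, 0.1]
opening: 0.003
finger_force: 0.0
```

Call:
carry_out:
  plan:
    - {"rot": [0,0,0],"xyz": [-0.008,0,0],"grip": 255}
    - {"rot": [0,0,0],"xyz": [-0.014,0,0],"grip": 255}
    - {"rot": [0,0,0],"xyz": [-0.017,0,0],"grip": 255}
    - {"rot": [0,0,0],"xyz": [-0.017,0,0],"grip": 255}

```text
clock: 5.42
tool_pos: [0.4895, -0.132, 0.0967]
eef_rot: [0.111, 0.994, 0.0, 0.001]
contact_force: [0.3, -0.4, 0.2]
opening: 0.007
finger_force: 0.3
```

```bash
python3 -c "
from h import *
s=r.get_state();print(s['tool_pos'],s['contact_force'],s['q'])
d=R.from_quat(s['eef_rot']).inv().apply(s['tool_pos']-np.array([.5,-.1657,.095]));print(d)
p=np.array([d[0]-.004,.03])
for t in np.arange(0,1,.1):
  c,n=np.cos(t),np.sin(t);print(round(t,2),np.round(np.array([p[0]*c-p[1]*n,p[0]*n+p[1]*c])-d[:2],4))"
```

```text
[ 0.48945298 -0.13204256  0.09674087] [ 0.26320552 -0.40931408  0.20920243] [ 0.28528137  0.77633737 -0.18402051  2.03597546  0.37280508  0.35859868
  1.15109792]
[ 0.01770036  0.03050732 -0.0017589 ]
0.0 [-0.004  -0.0005]
0.1 [-0.0071  0.0007]
0.2 [-0.0102  0.0016]
0.3 [-0.0135  0.0022]
0.4 [-0.0168  0.0025]
0.5 [-0.0201  0.0024]
0.6 [-0.0233  0.002 ]
0.7 [-0.0265  0.0013]
0.8 [-0.0297  0.0002]
0.9 [-0.0327 -0.0011]
```

Call:
carry_out:
  plan:
    - {"rot": [0,0,0.1],"xyz": [-0.007,0.001,0.001],"grip": 255}
    - {"rot": [0,0,0.2],"xyz": [-0.01,0.0015,0.001],"grip": 255}
    - {"rot": [0,0,0.3],"xyz": [-0.0135,0.002,0.001],"grip": 255}
    - {"rot": [0,0,0.4],"xyz": [-0.017,0.0025,0.001],"grip": 255}
    - {"rot": [0,0,0.5],"xyz": [-0.02,0.0025,0.001],"grip": 255}
    - {"rot": [0,0,0.5],"xyz": [-0.02,0.0025,0.001],"grip": 255}

```text
clock: 5.92
tool_pos: [0.5079, -0.1328, 0.0955]
eef_rot: [0.354, 0.935, 0.0, -0.001]
contact_force: [-1.0, 2.3, 2.1]
opening: 0.008
finger_force: 1.5
```

```bash
python3 -c "
from h import *
s=r.get_state();print(s['tool_pos'],s['contact_force'],s['q'],s['finger_force'])
cv2.imwrite('pics/w3.png',r.snapshot('wrist')[:,:,::-1])"
```

```text
[ 0.50786835 -0.13284171  0.09553449] [-1.02170263  2.28651611  2.06757318] [ 0.21833562  0.78864186 -0.08263655  1.9839131   0.15824137  0.37604827
  0.85992388] 1.4527221769094467
```

View pics/w3.png

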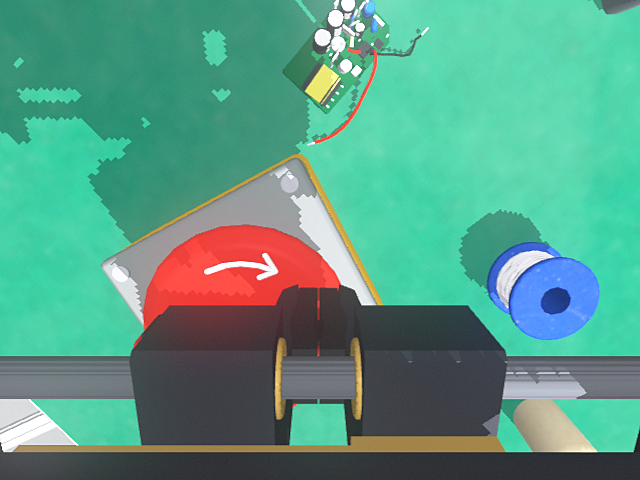

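The head has followed the tool by about 28°, and the arrow keeps its angle in the wrist view. I'll keep turning it along the arc.

Call:
carry_out:
  plan:
    - {"rot": [0,0,0.1],"xyz": [-0.003,0.001,0],"grip": 255}
    - {"rot": [0,0,0.2],"xyz": [-0.006,0.002,0],"grip": 255}
    - {"rot": [0,0,0.3],"xyz": [-0.0095,0.0027,0],"grip": 255}
    - {"rot": [0,0,0.3],"xyz": [-0.0095,0.0027,0],"grip": 255}

```text
clock: 6.3
tool_pos: [0.5166, -0.1369, 0.0953]
eef_rot: [0.489, 0.873, 0.0, -0.001]
contact_force: [-1.9, 5.5, 3.1]
opening: 0.003
finger_force: 2.6
```

```bash
python3 -c "
from h import *
s=r.get_state();print(s['tool_pos'],s['contact_force'],s['moment'],s['finger_force'])
cv2.imwrite('pics/s4.png',cv2.resize(np.hstack([r.snapshot('side')[150:290,300:440,::-1],r.snapshot('top')[220:360,310:450,::-1]]),None,fx=2.8,fy=2.8))"
```

```text
[ 0.51663264 -0.1368959   0.09528913] [-1.94012042  5.48993064  3.07030195] [ 0.88692275  0.49638273 -0.04384251] 2.6418187469244003
```

View pics/s4.png

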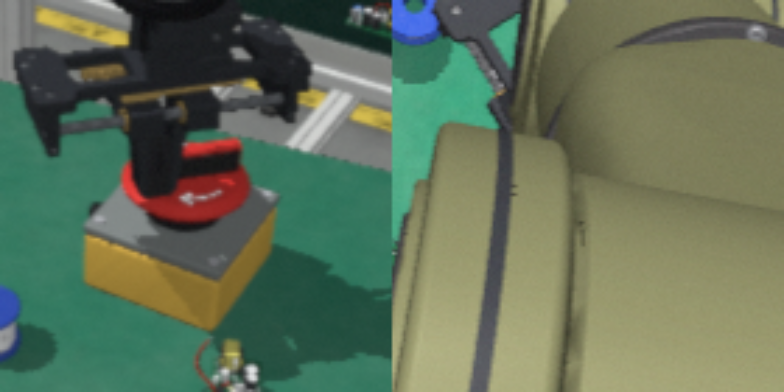

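The side view shows the head raised again, with a gap and the stem visible under it, so the latch let go. Backing off and lifting now.

Call:
carry_out:
  plan:
    - {"rot": [0,0,0],"xyz": [0.008,0,0],"grip": 255}
    - {"rot": [0,0,0],"xyz": [0.022,0,0],"grip": 255}
    - {"rot": [0,0,0],"xyz": [0.038,0,-0.005],"grip": 255}
    - {"rot": [0,0,0],"xyz": [0.045,0.005,-0.03],"grip": 255}
    - {"rot": [0,0,0],"xyz": [0.045,0.005,-0.06],"grip": 255}
    - {"rot": [0,0,0],"xyz": [0.045,0.005,-0.09],"grip": 255}
    - {"rot": [0,0,-0.1],"xyz": [0.045,0.005,-0.1],"grip": 255}
    - {"rot": [0,0,-0.1],"xyz": [0.045,0.005,-0.1],"grip": 255}

```text
clock: 7.07
tool_pos: [0.5, -0.098, 0.198]
eef_rot: [0.442, 0.897, 0.001, 0.004]
contact_force: [1.1, -0.0, 0.0]
opening: 0.005
finger_force: 0.0
```

```bash
python3 -c "
from h import *
s=r.get_state();print(s['tool_pos'],s['contact_force'],s['finger_force']);print(rel((.488,.1155,.12)))
cv2.imwrite('pics/s5.png',cv2.resize(np.hstack([r.snapshot('side')[150:290,300:440,::-1],r.snapshot('wrist')[::3,::3,::-1][:140]]),None,fx=2.2,fy=2.2))"
```

```text
[ 0.50001236 -0.09802326  0.19797158] [ 1.08560284 -0.01388907  0.02601474] 0.0
(array([0.1772, 0.12  , 0.0775]), array([0., 0., 0.]))
```

View pics/s5.png

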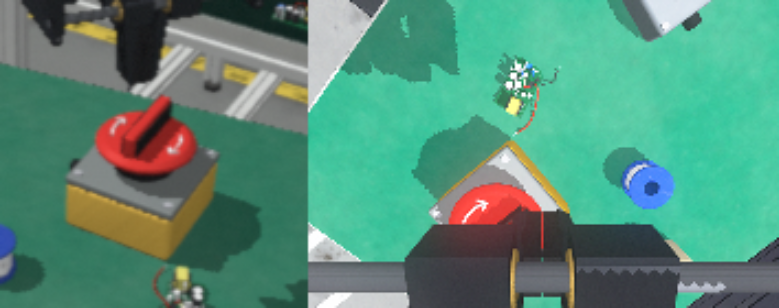

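The head is up and the bar is back at rest. Next is the blue button.

Call:
carry_out:
  plan:
    - {"rot": [0,0,0],"xyz": [0.03,0.02,0],"grip": 255}
    - {"rot": [0,0,0],"xyz": [0.06,0.04,0],"grip": 255}
    - {"rot": [0,0,0],"xyz": [0.09,0.06,0],"grip": 255}
    - {"rot": [0,0,0],"xyz": [0.12,0.08,0.01],"grip": 255}
    - {"rot": [0,0,0],"xyz": [0.15,0.1,0.03],"grip": 255}
    - {"rot": [0,0,0],"xyz": [0.17,0.115,0.06],"grip": 255}
    - {"rot": [0,0,0],"xyz": [0.177,0.12,0.09],"grip": 255}
    - {"rot": [0,0,0],"xyz": [0.177,0.12,0.1],"grip": 255}

```text
clock: 7.83
tool_pos: [0.4836, 0.1194, 0.0908]
eef_rot: [0.442, 0.897, -0.002, -0.003]
contact_force: [-0.3, 0.3, 0.4]
opening: 0.006
finger_force: 0.0
```

```bash
python3 -c "
from h import *
s=r.get_state();print(s['tool_pos'],s['contact_force'],s['finger_force']);print(rel((.488,.1155,.067)))"
```

```text
[0.48356509 0.11936533 0.09081423] [-0.25492432  0.34150744  0.40612305] 0.0
(array([-0.0059,  0.0013,  0.0238]), array([0., 0., 0.]))
```

Call:
carry_out:
  plan:
    - {"rot": [0,0,0],"xyz": [-0.005,0.001,0.01],"grip": 255}
    - {"rot": [0,0,0],"xyz": [-0.005,0.001,0.016],"grip": 255}
    - {"rot": [0,0,0],"xyz": [-0.005,0.001,0.02],"grip": 255}
    - {"rot": [0,0,0],"xyz": [-0.005,0.001,0.024],"grip": 255}
    - {"rot": [0,0,0],"xyz": [-0.005,0.001,0.027],"grip": 255}
    - {"rot": [0,0,0],"xyz": [-0.005,0.001,0.029],"grip": 255}
    - {"rot": [0,0,0],"xyz": [-0.005,0.001,0.029],"grip": 255}

```text
clock: 8.42
tool_pos: [0.4908, 0.1125, 0.0666]
eef_rot: [0.445, 0.895, 0.0, 0.0]
contact_force: [0.4, -1.3, 1.7]
opening: 0.005
finger_force: 0.9
```

Call:
carry_out:
  plan:
    - {"rot": [0,0,0],"xyz": [0,0,0.003],"grip": 255}
    - {"rot": [0,0,0],"xyz": [0,0,0.005],"grip": 255}
    - {"rot": [0,0,0],"xyz": [0,0,0.007],"grip": 255}
    - {"rot": [0,0,0],"xyz": [0,0,0.007],"grip": 255}
    - {"rot": [0,0,0],"xyz": [0,0,0.007],"grip": 255}

```text
clock: 8.83
tool_pos: [0.4909, 0.1126, 0.0612]
eef_rot: [0.445, 0.895, 0.0, 0.001]
contact_force: [-1.9, -2.9, 22.7]
opening: 0.003
finger_force: 11.2
```

At 22.7 N the button is hard against its stop, so it is fully in. Lifting away.

Call:
carry_out:
  plan:
    - {"rot": [0,0,0],"xyz": [0,0,0],"grip": 255}
    - {"rot": [0,0,0],"xyz": [0,0,-0.01],"grip": 255}
    - {"rot": [0,0,0],"xyz": [0,0,-0.04],"grip": 255}
    - {"rot": [0,0,0],"xyz": [0,0,-0.08],"grip": 255}
    - {"rot": [0,0,0],"xyz": [0,0,-0.11],"grip": 255}
    - {"rot": [0,0,0],"xyz": [0,0,-0.12],"grip": 255}
    - {"rot": [0,0,0],"xyz": [0,0,-0.12],"grip": 255}
    - {"rot": [0,0,0],"xyz": [0,0,-0.12],"grip": 255}

```text
clock: 9.5
tool_pos: [0.4903, 0.1136, 0.1793]
eef_rot: [0.444, 0.896, 0.0, 0.0]
contact_force: [0.3, 0.3, -0.8]
opening: 0.003
finger_force: 0.0
```

```bash
python3 -c "
from h import *
s=r.get_state();print(s['tool_pos'],s['contact_force'],s['finger_force'])
cv2.imwrite('pics/s6.png',r.snapshot('side')[:,:,::-1])"
```

```text
[0.49025449 0.11360513 0.1793136 ] [ 0.31629025  0.28643882 -0.77516863] 0.0
```

View pics/s6.png

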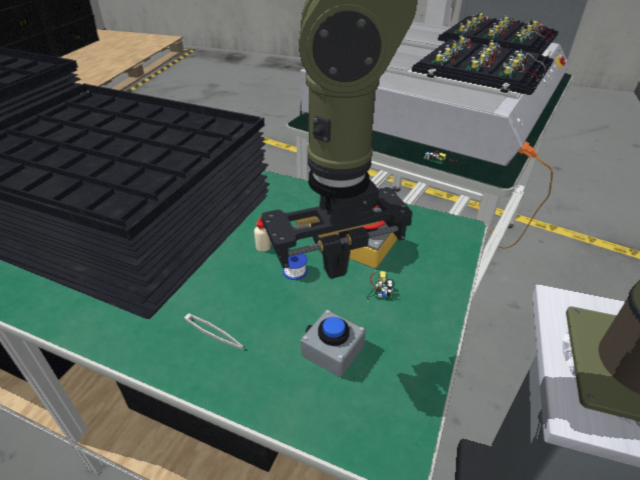

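The blue button at (334,327) is up, the other objects haven't moved, and the tool is clear of everything. Handing in.

```bash
python3 -c "
from plant import r
print(r.finish_job())"
```

```text
the job is handed in; nothing more can be done
None
```

I handed the job in at about 9.5 s, with no verdict returned: the red button latched, was turned until it sprang up and its bar turned back; the blue button was then pressed fully in and came up, and the other objects look unmoved in the last picture.

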